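# Index the hand mitre saw one hole for an octagon frame

## Task

The hand mitre saw is set square, with its spring index pin in the middle hole; set it for the first mitre of an octagonal frame. Hook a fingertip under the red pull ring, lift the pin out, swing the arm one hole towards the side on which the pale wooden strip lies against the fence, and let the pin drop fully home in that hole. Only hook the ring, do not pinch or grip it, and leave the strip, the offcut, the bin and the glue bottle where they are.

Things in the scene. Friction and masses are not known exactly. Their poses are not given: they have to be found in the camera images.
- saw_base: hand mitre saw with its saw taken out, screwed to the table. Origin: on the table under the vertical pivot of the swing arm; x away from the operator (the front, with the index holes, is -x), y to the operator's left. Flat aluminium arc plate in front, top 18 mm above the table, with 5 index holes 22.5 degrees apart, 185 mm from the pivot: the middle one straight to -x, two each side
- fence_top (a point): middle of the top edge of the fence, 84 mm above the table, over the pivot. Fence 12 mm thick, 440 mm along the base's y, with a 74 mm gap in the middle; its front face is over the pivot. The bed before it: 440 x 56 mm, top 56 mm above the table
- hole_left (a point): mouth of the index hole next to the middle one on the base's +y side, on top of the plate, 18 mm above the table; 13 mm wide
- hole_right (a point): the same on the base's -y side
- front_guide_top (a point): top of the front saw guide, an upright 48 mm wide and 26 mm deep that stands on the arm 100 mm in front of the pivot and swings with it; 179 mm above the table. A like one stands 48 mm behind the pivot
- saw_arm (a joint): angle of the blue swing arm about the pivot, rad: 0 = square, in the middle hole (the start); positive swings its front end to the base's +y side; one hole = 0.393, limits +-0.83. With the pin out about 1.5 N sideways at the ring moves it, and it stays where it is left. The pin has 1.5 mm play each way in a hole
- index_pin (a joint): lift of the spring index pin, m: 0 = fully home in a hole, clear of it from 0.010, stop at 0.016. Its spring pulls down with 6 N at 0, 10 N at 0.016. Let go between holes, the round-nosed pin rests on the plate at about 0.010, slides along it with the arm and drops into a hole it comes over
- ring_top (a point): centre of the top bar of the red pull ring fixed on the pin, 118 mm above the table when home, 185 mm from the pivot. Upright oblong loop of 6 mm bar, inside 48 wide and 40 mm high, in this frame's y-z plane, open to x (to the pivot) and -x; the frame turns with the arm. Under it the barrel, 21 mm across, top 65 mm above the table. With the pin out, the ring pushed along y swings the arm
- pale_strip_mid (a point): centre of a loose strip of pale wooden moulding, 160 x 24 x 16 mm, long side along y, lying on the bed against the fence on one side of the pivot. The side it lies on (y in the base frame) is the side to swing to. To be left alone
- walnut_offcut_mid (a point): centre of a loose dark walnut offcut, 60 x 24 x 16 mm, lying on the bed on the other side. To be left alone
- green_bin_mid (a point): centre of a loose open green plastic bin with small wooden shapes, 142 x 212 x 75 mm, on the table beside the index plate. To be left alone
- glue_bottle_mid (a point): centre of a loose white glue bottle, 52 mm across, 150 mm tall, standing on the table on the other side of the index plate. To be left alone
Mind the look-alikes: they are no part of the job. What is shaped like the part that bears pale_strip_mid but blue or yellow is not meant.

How it is judged (in metres and radians):
On the way, in this order (a step that is already met when the one before it is completed fails the run):
1. the pin is lifted out of the middle hole with the arm still square (value of joint index_pin above 0.0098 m and value of joint saw_arm between -0.12 and 0.12 rad), for 0.05 s.
2. the arm is swung one hole towards the pale strip (((y of pale_strip_mid in the frame of saw_base above 0 m and value of joint saw_arm between 0.3527 and 0.4327 rad) or (y of pale_strip_mid in the frame of saw_base below 0 m and value of joint saw_arm between -0.4327 and -0.3527 rad))), for 0.2 s.
At the end, for the whole second after the job is handed in: The arm stands still at the first hole on the pale strip's side (0.393 +- 0.02 rad, sign by the strip's side) and the pin is fully home in it (within 2 mm), the ring let go (((y of pale_strip_mid in the frame of saw_base above 0 m and value of joint saw_arm between 0.3727 and 0.4127 rad) or (y of pale_strip_mid in the frame of saw_base below 0 m and value of joint saw_arm between -0.4127 and -0.3727 rad)) and value of joint index_pin below 0.002 m and velocity of joint saw_arm between -0.02 and 0.02 rad/s); the robot touches nothing.
It fails at once if the pull ring's top bar is taken between the finger pads and lifted instead of hooked (value of joint index_pin above 0.004 m and x of the grasp point in the frame of ring_top between -0.006 and 0.006 m and y of the grasp point in the frame of ring_top between -0.03 and 0.03 m and z of the grasp point in the frame of ring_top between -0.008 and 0.025 m).
It fails at once if a side of the pull ring is taken between the finger pads and lifted instead of hooked (value of joint index_pin above 0.004 m and x of the grasp point in the frame of ring_top between -0.004 and 0.004 m and (y of the grasp point in the frame of ring_top between 0.0235 and 0.0305 m or y of the grasp point in the frame of ring_top between -0.0305 and -0.0235 m) and z of the grasp point in the frame of ring_top between -0.045 and 0 m).
It fails at once if the pale strip or the walnut offcut is moved more than 15 mm or lifted (distance of any of pale_strip_mid, walnut_offcut_mid from where it was at the start of the episode above 0.015 m).
It fails at once if the green bin or the glue bottle is moved more than 15 mm or lifted (distance of any of green_bin_mid, glue_bottle_mid from where it was at the start of the episode above 0.015 m).
It also fails if it takes over 42 s, if anything falls off the work surface, if the arm or the gripper's body presses on something with over 40 N, if the wrist force passes 120 N, or if a joint passes its speed limit or range.

## Robot

A 6-joint arm with a two-finger parallel gripper is mounted at the origin on the work surface. World frame = base frame: x ahead of the robot, y to its left, z up, the work surface at z = 0. Lengths are in m, angles in degrees, forces in N, time in s.
With the tool pointing down it reaches from about 0.325 to 0.9 m from the base axis. Payload 6.1 kg.
Tool frame: the origin (TCP) lies midway between the tips of the shut fingers; the grasp point (between the pads) lies 19 mm behind it; y points along the fingers, x is the direction in which the jaws open and shut, and the axes are right-handed (so a half turn about y gives the same grasp; the last joint's range is limited). The gripper opens to 85 mm and grips with 20 to 120 N. Pads are 22 mm wide; open, the fingers measure 114 mm over their backs; the gripper's body (76 mm by 85 mm) begins 54 mm behind the grasp point. The pads swing forward as they close: fully open they stand 13 mm farther back than shut.
Start: joints at [65.884, 12.628, 87.462, -0, 79.91, -7.225], TCP at [0.182, 0.598, 0.231] pointing down, gripper open.
Joint ranges: [-170.65, 170.65], [-52.31, 119.04], [5.05, 147.46], [-71.25, 251.25], [11.57, 151.72], [-153.62, 153.62]. Speed limits (degrees/s): [147.25, 147.25, 172.46, 180, 180, 180].

## Interface

Orientations are given as [roll, pitch, yaw] about the fixed x, y, z axes, in that order (R = Rz(yaw) Ry(pitch) Rx(roll)).
In Python, from bench import env, imaging gives the robot as it stands. Calls block until the motion is done:
- env.movep(position, orientation): joint-space move of the TCP to a pose.
- env.movel(position, ori=None, v=0.15, until_force=None): straight line of the TCP; ori=None keeps the orientation; v is the mean speed in m/s. With until_force (N) it stops when the force on the tool has changed by that much, and returns True; else False.
- env.set_joints(angles): joint-space move.
- env.open_gripper() and env.clamp(): open the fingers fully, or close them until they stop; the grip force is fixed at half the most.
- env.wait(seconds).
- env.solve_ik(position, orientation): joint angles nearest the present ones, or None.
- imaging.snapshot(name): name is "scene" or "side" or "wrist"; returns the picture (480x640x3 uint8, blue, green, red); there is no depth.
- imaging.camera_params(name): a dict with "fx", "fy", "cx", "cy" (pixels), "distortion" ([k1, k2, p1, p2, k3] as OpenCV has them; the pictures are not rectified), "view" (4x4, takes a point from world to camera coordinates). Camera axes: x right, y down, z forward; pixel columns grow to the right and rows downward; lengths in m; the calibration is good to about 2 mm. A picture is of the moment at which its call begins: read the wrist's pose just before it. camera_params takes no time and is no camera call; for the wrist camera it gives the pose at the moment of the call.
A pose or a line that the arm cannot do raises env.PlanningError and nothing moves.
- env.sign_off(): hands the job in, once; it reports no verdict.
Trained networks look in the newest picture that a camera, given by its name, has taken for a name from the list of things; names that differ only in an ending like _2 or _b are one class to them, and where a whole thing is asked for, a point or a joint stands for the part that bears it (a point fixed in the world has none). Each returns a list of dicts, best first, with "confidence" (0 to 1); they miss things now and then, are a little off and sometimes report something else, mostly with a low value. They report only what shows in the picture. A call takes as long as a camera call. They do not tell look-alikes from the thing itself.
- imaging.find_in(label, camera): "centre" ([column, row] as shares, 0 to 1, of the picture: columns of its width, rows of its height, amid what is visible of it).
- imaging.landmark_of(label, camera): "centre" ([column, row] as shares, 0 to 1, of the picture: columns of its width, rows of its height: a listed point, or the origin of a listed thing).
Readings, each from a call of its own:
- env.current_clock(): time.
- env.current_joint_pos(): joint angles.
- env.current_qvel(): joint speeds.
- env.current_joint_efforts(): joint torques, N m.
- env.current_position(): TCP position.
- env.current_ee_rot(): TCP orientation.
- env.current_contact_force(): force on the tool from outside, world axes, zero at the start.
- env.current_wrist_torque(): the same for the moment, N m.
- env.current_width(): finger opening in m.
Only numpy, scipy, OpenCV 4.12 (cv2) and the standard library are available. Lean on these libraries where they do the work, as an engineer would, in place of code of your own. Each camera call takes 0.05 s, during which the arm holds its last target. There are 200 camera calls.

## Working session

There is one attempt and no reset: what is moved stays moved. The work goes in short steps, each a Python script; the robot and the scene stay as the last script left them, time stands still between calls to the robot, and variables do not carry over. Pictures are saved under pics/ and viewed, about 8 in all and at most 12, crops included, and the job is handed in when it is done.

```bash
ls; mkdir -p pics
python3 - <<'E'
from bench import env, imaging
import cv2, numpy as np
print(env.current_clock(), env.current_ee_rot(), env.current_width())
ims=[]
for c in ("scene","side"):
    im=imaging.snapshot(c); cv2.imwrite(f"pics/{c}0.png",im)
    p=imaging.camera_params(c); print(c,p['fx'],p['fy'],p['cx'],p['cy'],p['distortion'],np.round(p['view'],3).tolist())
    for l in ["saw_base","fence_top","hole_left","hole_right","front_guide_top","ring_top","pale_strip_mid","walnut_offcut_mid","green_bin_mid","glue_bottle_mid"]:
        print(l,[(np.round(np.array(d['centre'])*[640,480],1).tolist(),round(d['confidence'],2)) for d in imaging.landmark_of(l,c)[:4]])
print(env.current_clock())
E
```

```text
pics
0.0 [-89.98590208   0.11438786  73.11116604] 0.08551081640073997
scene 527.8454832876042 527.8454832876042 319.0811635611623 234.97784545336447 [-0.06358611  0.          0.          0.          0.        ] [[0.274, 0.962, 0.006, -0.164], [0.728, -0.203, -0.654, -0.333], [-0.628, 0.183, -0.756, 1.585], [0.0, 0.0, 0.0, 1.0]]
saw_base [([368.5, 299.6], 0.63), ([336.6, 214.7], 0.3)]
fence_top []
hole_left [([366.0, 235.0], 0.66)]
hole_right [([310.9, 251.6], 0.93)]
front_guide_top [([354.4, 219.5], 0.85), ([372.5, 283.5], 0.43), ([417.0, 265.3], 0.17)]
ring_top [([335.8, 210.1], 0.66)]
pale_strip_mid [([309.7, 296.7], 0.96), ([272.8, 393.8], 0.76)]
walnut_offcut_mid [([417.8, 263.0], 0.61)]
green_bin_mid [([198.2, 279.6], 0.58)]
glue_bottle_mid [([462.1, 193.6], 0.81), ([419.2, 266.6], 0.28), ([338.8, 212.0], 0.23)]
side 565.6515675828358 565.6515675828358 314.00228044673315 246.25610434768788 [-0.05675103  0.          0.          0.          0.        ] [[-0.853, -0.522, 0.003, 0.518], [-0.346, 0.562, -0.752, 0.303], [0.391, -0.642, -0.66, 1.032], [0.0, 0.0, 0.0, 1.0]]
saw_base [([261.1, 294.5], 0.83), ([344.4, 296.7], 0.32)]
fence_top [([255.1, 266.5], 0.72)]
hole_left [([339.7, 285.5], 0.18)]
hole_right [([346.5, 294.0], 0.73)]
front_guide_top [([297.8, 249.0], 0.88)]
ring_top [([263.5, 296.3], 0.6), ([339.6, 280.6], 0.58)]
pale_strip_mid [([428.4, 307.9], 0.92), ([296.4, 244.0], 0.89), ([269.1, 212.7], 0.88)]
walnut_offcut_mid [([234.6, 314.4], 0.8), ([262.2, 292.7], 0.3)]
green_bin_mid [([390.5, 221.0], 0.8)]
glue_bottle_mid [([240.4, 431.2], 0.95)]
1.1
```

View pics/scene0.png

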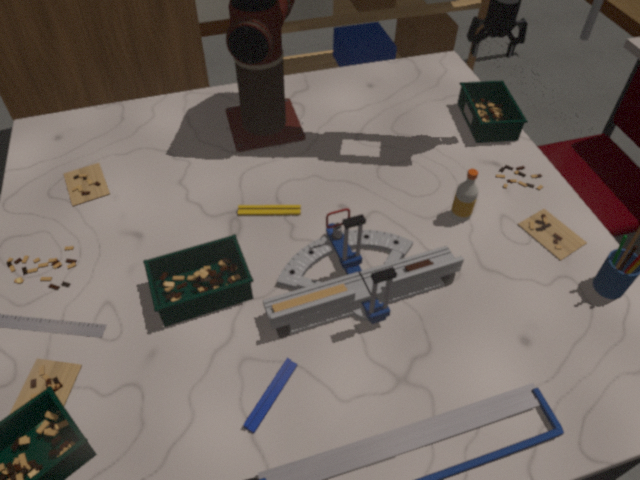

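View pics/side0.png

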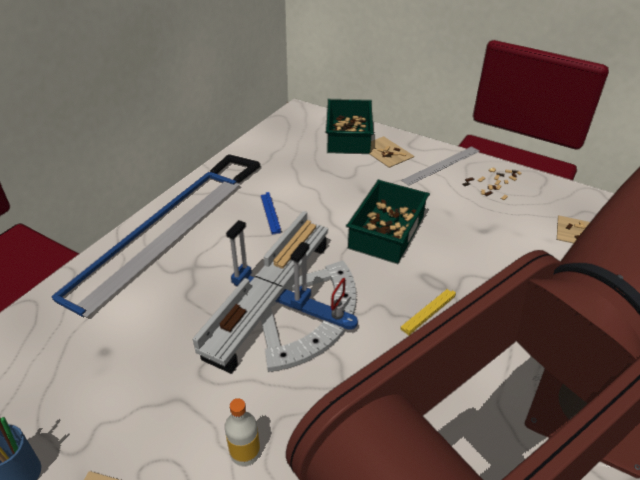

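```bash
cat > h.py <<'E'
from bench import env, imaging
import cv2, numpy as np
from scipy.optimize import least_squares
from scipy.spatial.transform import Rotation as Ro
def proj(P,p):
    V=np.array(p['view']); K=np.array([[p['fx'],0,p['cx']],[0,p['fy'],p['cy']],[0,0,1.]])
    return cv2.projectPoints(np.atleast_2d(np.array(P,float)),cv2.Rodrigues(V[:3,:3])[0],V[:3,3],K,np.array(p['distortion']))[0].reshape(-1,2)
def onplane(px,z,p):
    V=np.array(p['view']); K=np.array([[p['fx'],0,p['cx']],[0,p['fy'],p['cy']],[0,0,1.]])
    u=cv2.undistortPoints(np.array([[px]],float),K,np.array(p['distortion'])).ravel()
    d=V[:3,:3].T@[u[0],u[1],1]; c=-V[:3,:3].T@V[:3,3]
    return c+d*(z-c[2])/d[2]
c,s=np.cos(np.pi/8),np.sin(np.pi/8)
L=dict(fence_top=[-.0+.006,0,.084],hole_left=[-.185*c,.185*s,.018],hole_right=[-.185*c,-.185*s,.018],front_guide_top=[-.1,0,.179],ring_top=[-.185,0,.118])
def world(P,q):
    return Ro.from_euler('z',q[2]).apply(np.atleast_2d(P))+[q[0],q[1],0]
def fit(obs,q0):  # obs: list of (localpoint, params, px)
    f=lambda q: np.concatenate([proj(world(P,q),p)[0]-px for P,p,px in obs])
    r=least_squares(f,q0,loss='soft_l1',f_scale=2.); return r.x,f(r.x).reshape(-1,2)
E
python3 - <<'E'
from h import *
S=imaging.camera_params('scene');D=imaging.camera_params('side')
o=[("hole_left",S,[366,235]),("hole_right",S,[310.9,251.6]),("front_guide_top",S,[354.4,219.5]),("ring_top",S,[335.8,210.1]),
("fence_top",D,[255.1,266.5]),("front_guide_top",D,[297.8,249]),("ring_top",D,[339.6,280.6])]
q,r=fit([(L[n],p,np.array(x)) for n,p,x in o],[.6,.2,.2]); print(q,np.degrees(q[2]));print(np.round(r,1).tolist())
inv=lambda w:Ro.from_euler('z',-q[2]).apply(np.array(w)-[q[0],q[1],0])
for n,px,z in [("strip",[309.7,296.7],.064),("blue",[272.8,393.8],.008),("yellow",[269,211],.008),("bin",[198,279.6],.037),("glue",[462,193.6],.075)]:
    w=onplane(px,z,S);print(n,w.round(3),inv(w).round(3))
for n,px,z in [("strip",[296,244],.064),("bin",[390.5,221],.037),("glue",[240,431],.075)]:
    w=onplane(px,z,D);print(n,w.round(3),inv(w).round(3))
for px in [(145,266),(237,238),(252,285),(158,308)]: print("binrim",onplane(px,.075,S).round(3))
# feasibility
for a in (0,-.393):
  for tilt in (0,15,25,35,45):
    for roll in (0,180):
     y=q[2]-a; d=np.array([np.cos(y)*np.cos(np.radians(tilt)),np.sin(y)*np.cos(np.radians(tilt)),-np.sin(np.radians(tilt))])
     x=np.array([-np.sin(y),np.cos(y),0])*(1 if roll==0 else -1); M=np.column_stack([x,d,np.cross(x,d)])
     e=Ro.from_matrix(M).as_euler('xyz',degrees=True)
     ring=world([-.185*np.cos(a),.185*np.sin(a),.098],q)[0]
     for back in (-.015,.1):
       j=env.solve_ik((ring-d*back).tolist(),e.tolist()); print(a,tilt,roll,back,None if j is None else np.round(j,0))
E
```

```text
[0.69370229 0.0854566  0.09957069] 5.704980548759968
[[-0.9, 1.3], [-0.7, 1.3], [-0.4, -0.4], [1.3, 1.4], [0.3, 1.4], [1.7, -0.2], [-1.0, 4.0]]
strip [ 0.68  -0.043  0.064] [-0.027 -0.127  0.064]
blue [ 0.843 -0.163  0.008] [ 0.124 -0.262  0.008]
yellow [ 0.363 -0.065  0.008] [-0.344 -0.117  0.008]
bin [ 0.552 -0.265  0.037] [-0.176 -0.334  0.037]
glue [0.495 0.394 0.075] [-0.167  0.327  0.075]
strip [ 0.681 -0.043  0.064] [-0.025 -0.126  0.064]
bin [ 0.547 -0.263  0.037] [-0.18  -0.332  0.037]
glue [0.5   0.407 0.075] [-0.161  0.339  0.075]
binrim [ 0.514 -0.369  0.075]
binrim [ 0.489 -0.162  0.075]
binrim [ 0.626 -0.154  0.075]
binrim [ 0.631 -0.351  0.075]
0 0 0 -0.015 [-13.  36. 145. 161.  91.  90.]
0 0 0 0.1 None
0 0 180 -0.015 [-13.  36. 145. 161.  91. -90.]
0 0 180 0.1 None
0 15 0 -0.015 None
0 15 0 0.1 None
0 15 180 -0.015 None
0 15 180 0.1 None
0 25 0 -0.015 None
0 25 0 0.1 None
0 25 180 -0.015 None
0 25 180 0.1 None
0 35 0 -0.015 None
0 35 0 0.1 None
0 35 180 -0.015 None
0 35 180 0.1 None
0 45 0 -0.015 None
0 45 0 0.1 None
0 45 180 -0.015 None
0 45 180 0.1 None
-0.393 0 0 -
[... 158 characters left out ...]
.  35. 139.  79.  91. -84.]
-0.393 15 0 -0.015 [-45.  17. 140. 100.  70. 114.]
-0.393 15 0 0.1 [-69.   6. 147.  77.  80. 118.]
-0.393 15 180 -0.015 [-45.  17. 140. 100.  70. -66.]
-0.393 15 180 0.1 [-69.   6. 147.  77.  80. -62.]
-0.393 25 0 -0.015 [-41.   6. 141.  92.  58. 127.]
-0.393 25 0 0.1 None
-0.393 25 180 -0.015 [-41.   6. 141.  92.  58. -53.]
-0.393 25 180 0.1 None
-0.393 35 0 -0.015 [-37.  -2. 140.  80.  49. 144.]
-0.393 35 0 0.1 None
-0.393 35 180 -0.015 [-37.  -2. 140.  80.  49. -36.]
-0.393 35 180 0.1 [-55. -24. 147.  62.  67. -25.]
-0.393 45 0 -0.015 None
-0.393 45 0 0.1 None
-0.393 45 180 -0.015 [-31.  -6. 136.  64.  43. -16.]
-0.393 45 180 0.1 [-45. -28. 142.  50.  61.  -6.]
```

```bash
cat >> h.py <<'E'
Q0=np.array([0.69370229,0.0854566,0.09957069])
def pose(q,a,psi,tilt,roll,adv,dz,dy=0.):
    """TCP pose: axis crosses ring plane at ring centre(+dy,dz); adv = tip beyond the ring plane along tool axis. psi world yaw deg"""
    y=np.radians(psi);t=np.radians(tilt)
    d=np.array([np.cos(y)*np.cos(t),np.sin(y)*np.cos(t),-np.sin(t)]); h=np.array([-np.sin(y),np.cos(y),0])
    M=np.column_stack([h,d,np.cross(h,d)])@Ro.from_euler('y',roll,degrees=True).as_matrix()
    P=world([-.185*np.cos(a)+dy*np.sin(a),.185*np.sin(a)+dy*np.cos(a),.118+dz],q)[0]+d*adv
    return P.tolist(),Ro.from_matrix(M).as_euler('xyz',degrees=True).tolist()
E
python3 - <<'E'
from h import *
lo=np.array([-170.65,-52.31,5.05,-71.25,11.57,-153.62]);hi=np.array([170.65,119.04,147.46,251.25,151.72,153.62])
res=[]
for psi in range(15,66,5):
  for tilt in range(0,41,10):
    for roll in (0,90,180,270):
      js=[]
      for a,adv,dz in [(0,.015,-.02),(0,-.07,-.02),(0,.015,0),(-.2,.015,0),(-.42,.015,0),(-.393,-.07,-.02)]:
        P,e=pose(Q0,a,psi,tilt,roll,adv,dz); j=env.solve_ik(P,e)
        if j is None: break
        js.append(j)
      else:
        js=np.array(js); res.append((min((js-lo).min(),(hi-js).min()),psi,tilt,roll,np.round(js[0]).tolist(),np.round(js[1]).tolist(),np.round(js[4]).tolist()))
res.sort(key=lambda r:-r[0])
for r in res[:25]: print(r)
E
```

```text
(np.float64(29.232692774216872), 65, 0, 0, [-41.0, 41.0, 117.0, 75.0, 96.0, 112.0], [-51.0, 41.0, 115.0, 66.0, 100.0, 112.0], [-46.0, 41.0, 110.0, 72.0, 100.0, 117.0])
(np.float64(29.232692774216872), 65, 0, 180, [-41.0, 41.0, 117.0, 75.0, 96.0, -68.0], [-51.0, 41.0, 115.0, 66.0, 100.0, -68.0], [-46.0, 41.0, 110.0, 72.0, 100.0, -63.0])
(np.float64(29.232692774216872), 65, 0, 270, [-41.0, 41.0, 117.0, 75.0, 96.0, 22.0], [-51.0, 41.0, 115.0, 66.0, 100.0, 22.0], [-46.0, 41.0, 110.0, 72.0, 100.0, 27.0])
(np.float64(26.337972537882763), 65, 10, 270, [-40.0, 32.0, 120.0, 72.0, 88.0, 27.0], [-51.0, 30.0, 119.0, 63.0, 94.0, 27.0], [-45.0, 33.0, 113.0, 68.0, 93.0, 32.0])
(np.float64(26.33797253788272), 65, 10, 0, [-40.0, 32.0, 120.0, 72.0, 88.0, 117.0], [-51.0, 30.0, 119.0, 63.0, 94.0, 117.0], [-45.0, 33.0, 113.0, 68.0, 93.0, 122.0])
(np.float64(26.33797253788272), 65, 10, 180, [-40.0, 32.0, 120.0, 72.0, 88.0, -63.0], [-51.0, 30.0, 119.0, 63.0, 94.0, -63.0], [-45.0, 33.0, 113.0, 68.0, 93.0, -58.0])
(np.float64(25.59101130923949), 60, 0, 180, [-42.0, 39.0, 121.0, 79.0, 94.0, -70.0], [-53.0, 40
[... 2502 characters left out ...]
24.0, 71.0, 96.0, 107.0], [-48.0, 38.0, 118.0, 78.0, 95.0, 114.0])
(np.float64(22.017908310292725), 55, 0, 180, [-43.0, 38.0, 124.0, 83.0, 92.0, -72.0], [-55.0, 38.0, 124.0, 71.0, 96.0, -73.0], [-48.0, 38.0, 118.0, 78.0, 95.0, -66.0])
(np.float64(20.634466284338856), 60, 20, 0, [-39.0, 21.0, 126.0, 71.0, 78.0, 123.0], [-50.0, 17.0, 126.0, 62.0, 86.0, 124.0], [-44.0, 23.0, 119.0, 66.0, 83.0, 127.0])
(np.float64(20.634466284338856), 60, 20, 180, [-39.0, 21.0, 126.0, 71.0, 78.0, -57.0], [-50.0, 17.0, 126.0, 62.0, 86.0, -56.0], [-44.0, 23.0, 119.0, 66.0, 83.0, -53.0])<sys>:0: UserWarning: Gimbal lock detected. Setting third angle to zero since it is not possible to uniquely determine all angles.
```

Run:
```python
from h import *
for psi in (30,35,40,45):
  for tilt in (0,10):
    for a,adv,dz in [(0,-.10,.10),(0,-.10,-.02),(0,.018,-.02),(0,.018,0),(-.43,.018,0),(-.393,-.08,-.02)]:
        P,e=pose(Q0,a,psi,tilt,180,adv,dz); j=env.solve_ik(P,e); print(psi,tilt,a,adv,dz,np.round(P,2),None if j is None else np.round(j,0))
```

```text
30 0 0 -0.1 0.1 [0.42 0.02 0.22] None
30 0 0 -0.1 -0.02 [0.42 0.02 0.1 ] [-71.  36. 145.  79.  90. -90.]
30 0 0 0.018 -0.02 [0.53 0.08 0.1 ] [-39.  35. 139. 111.  88. -84.]
30 0 0 0.018 0 [0.53 0.08 0.12] [-39.  30. 141. 111.  87. -82.]
30 0 -0.43 0.018 0 [0.55 0.   0.12] [-47.  32. 134. 102.  87. -76.]
30 0 -0.393 -0.08 -0.02 [ 0.46 -0.04  0.1 ] [-67.  35. 137.  83.  91. -82.]
30 10 0 -0.1 0.1 [0.42 0.02 0.24] None
30 10 0 -0.1 -0.02 [0.42 0.02 0.12] None
30 10 0 0.018 -0.02 [0.52 0.08 0.09] [-38.  21. 143. 109.  75. -75.]
30 10 0 0.018 0 [0.52 0.08 0.11] [-38.  16. 145. 108.  73. -71.]
30 10 -0.43 0.018 0 [0.55 0.   0.11] [-46.  20. 138.  99.  76. -67.]
30 10 -0.393 -0.08 -0.02 [ 0.46 -0.04  0.11] [-66.  18. 143.  81.  83. -70.]
35 0 0 -0.1 0.1 [0.43 0.01 0.22] None
35 0 0 -0.1 -0.02 [0.43 0.01 0.1 ] [-69.  35. 141.  76.  91. -86.]
35 0 0 0.018 -0.02 [0.52 0.08 0.1 ] [-41.  35. 137. 104.  88. -82.]
35 0 0 0.018 0 [0.52 0.08 0.12] [-41.  31. 138. 104.  87. -79.]
35 0 -0.43 0.018 0 [0.55 0.   0.12] [-48.  32. 131.  97.  88. -74.]
35 0 -0.393 -0.08 -0.02 [ 0.47 -0.05  0.1 ] [-66.  36.
[... 1364 characters left out ...]
79.]
45 0 0 0.018 -0.02 [0.52 0.08 0.1 ] [-43.  36. 131.  92.  89. -77.]
45 0 0 0.018 0 [0.52 0.08 0.12] [-43.  32. 132.  92.  89. -74.]
45 0 -0.43 0.018 0 [0.55 0.   0.12] [-48.  35. 125.  87.  91. -69.]
45 0 -0.393 -0.08 -0.02 [ 0.47 -0.06  0.1 ] [-63.  38. 124.  73.  95. -73.]
45 10 0 -0.1 0.1 [ 0.44 -0.    0.24] [-63.  -6. 141.  70.  95. -48.]
45 10 0 -0.1 -0.02 [ 0.44 -0.    0.12] [-63.  20. 137.  70.  88. -68.]
45 10 0 0.018 -0.02 [0.52 0.08 0.09] [-42.  25. 134.  90.  79. -69.]
45 10 0 0.018 0 [0.52 0.08 0.11] [-42.  21. 136.  89.  80. -66.]
45 10 -0.43 0.018 0 [0.55 0.   0.11] [-48.  25. 127.  83.  82. -62.]
45 10 -0.393 -0.08 -0.02 [ 0.47 -0.06  0.11] [-62.  25. 129.  70.  88. -65.]
```

Run:
```python
from h import *
im=cv2.imread('pics/scene0.png'); cv2.imwrite('pics/crop0.png',cv2.resize(im[180:420,190:480],None,fx=2.5,fy=2.5,interpolation=cv2.INTER_CUBIC))
env.clamp()
P,e=pose(Q0,0,40,8,180,-.10,.10); j=np.array(env.solve_ik(P,e)); print(j.round(),env.current_clock())
k=j.copy(); k[0]=env.current_joint_pos()[0]; env.set_joints(k.tolist()); print(env.current_clock(),env.current_position())
env.set_joints(j.tolist()); print(env.current_clock(),env.current_position(),env.current_contact_force(),env.current_width())
P,e=pose(Q0,0,40,8,180,-.10,-.02); env.movel(P,e); print(env.current_clock())
p=imaging.camera_params('wrist'); im=imaging.snapshot('wrist'); cv2.imwrite('pics/w1.png',im)
print({k:np.round(p[k],3).tolist() for k in p})
for l in ["ring_top","front_guide_top","hole_left","hole_right","fence_top"]:
    print(l,[(np.round(np.array(d['centre'])*[640,480],1).tolist(),round(d['confidence'],2)) for d in imaging.landmark_of(l,'wrist')[:3]], proj(world(L[l],Q0),p).round(0))
print(env.current_clock())
```

```text
[-66.  -9. 147.  73.  95. -49.] 1.8667
3.7917 [-0.2902819   0.32271402  0.2321666 ]
6.4917 [0.4336737  0.00405332 0.23185045] [0.05923198 0.09531829 0.13189816] -0.0002933889500580433
7.4417
{'fx': 373.211, 'fy': 373.211, 'cx': 326.447, 'cy': 237.788, 'distortion': [-0.047, 0.0, 0.0, 0.0, 0.0], 'view': [[0.644, -0.765, -0.001, -0.277], [-0.319, -0.268, -0.909, 0.27], [0.696, 0.585, -0.417, -0.1], [0.0, 0.0, 0.0, 1.0]]}
ring_top [([320.3, 211.0], 0.63)] [[326. 210.]]
front_guide_top [([386.8, 105.2], 0.64)] [[389. 103.]]
hole_left [([268.8, 294.1], 0.73)] [[270. 295.]]
hole_right [] [[420. 358.]]
fence_top [([424.1, 188.7], 0.73)] [[426. 189.]]
7.7417
```

View pics/crop0.png

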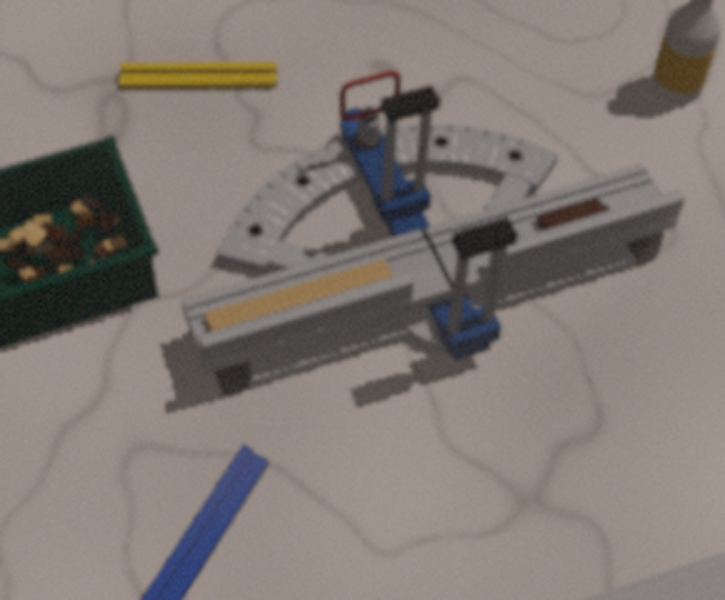

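View pics/w1.png

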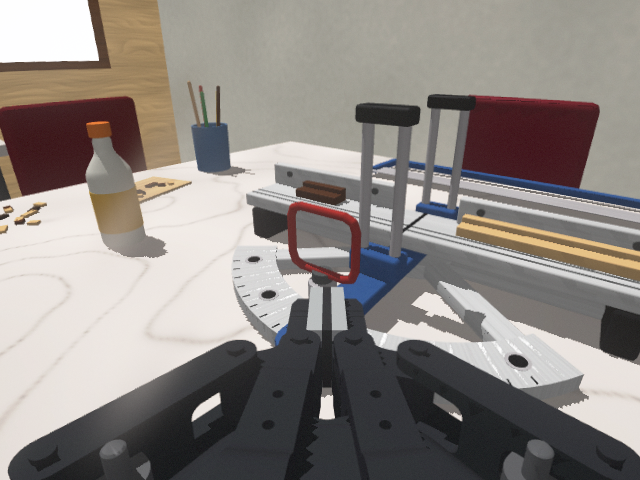

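The pale strip lies at scene pixel (309,297), on the bed against the fence on the base's -y side. The look-alikes, yellow (269,211) and blue (270,395), lie on the bare table, so the swing goes to -y. In the wrist view the ring's top bar is centred near (324,211), about 2 px from the prediction of (326,210), and the shut fingertips at (327,290) are lined up. Next I insert the tip and lift.

Run:
```python
from h import *
def st(m): print(m,round(env.current_clock(),2),np.round(env.current_position(),4),np.round(env.current_contact_force(),1))
PS,T=40,8
P,e=pose(Q0,0,PS,T,180,-.03,-.023); env.movel(P,e,v=.1); st('near')
P,e=pose(Q0,0,PS,T,180,.018,-.023); print(env.movel(P,e,v=.05,until_force=6)); st('in')
P,e=pose(Q0,0,PS,T,180,.018,.012); print(env.movel(P,e,v=.02,until_force=13)); st('up')
z=env.current_position()
z=list(z); z[2]-=.0015; env.movel(z,v=.02); st('back')
p=imaging.camera_params('wrist'); cv2.imwrite('pics/w2.png',imaging.snapshot('wrist'))
for l in ["ring_top"]: print([(np.round(np.array(d['centre'])*[640,480],1).tolist(),round(d['confidence'],2)) for d in imaging.landmark_of(l,'wrist')[:3]], [proj(world([-.185,0,.118+h],Q0),p).round(0).tolist() for h in (0,.014)])
```

```text
near 8.6 [0.4867 0.048  0.0992] [-0.7 -0.4 -0. ]
False
in 9.71 [0.5232 0.0785 0.0925] [-0.3  0.7 -0.3]
True
up 10.91 [0.5228 0.0784 0.1155] [  4.7   0.9 -10. ]
back 11.16 [0.5226 0.0785 0.1135] [ 3.2  0.3 -9.4]
[([315.8, 297.3], 0.87)] [[[326.0, 323.0]], [[326.0, 291.0]]]
```

View pics/w2.png

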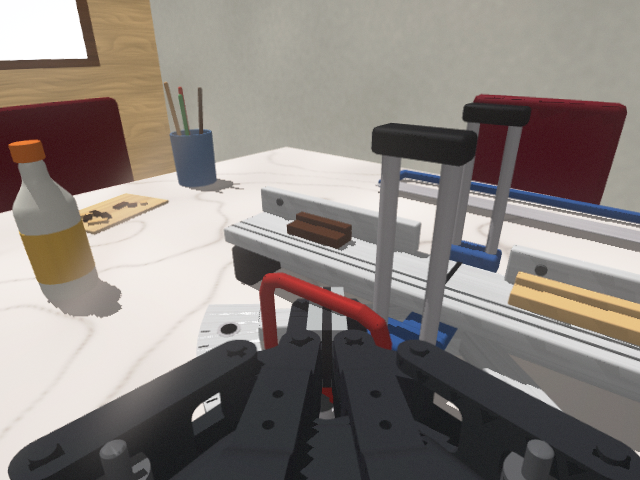

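Run:
```python
from h import *
def st(m): print(m,round(env.current_clock(),2),np.round(env.current_position(),4),np.round(env.current_contact_force(),1))
PS,T=40,8
for a in (-.09,-.18,-.27,-.36):
    P,e=pose(Q0,a,PS,T,180,.018,-.002); r=env.movel(P,e,v=.06,until_force=25); st((a,r))
    if r: break
p=imaging.camera_params('wrist'); cv2.imwrite('pics/w3.png',imaging.snapshot('wrist'))
print([(np.round(np.array(d['centre'])*[640,480],1).tolist(),round(d['confidence'],2)) for d in imaging.landmark_of('ring_top','wrist')[:3]])
print([(np.round(np.array(d['centre'])*[640,480],1).tolist(),round(d['confidence'],2)) for d in imaging.landmark_of('front_guide_top','wrist')[:3]])
for a in (-.24,-.28,-.32,-.36,-.4):
    print(a,proj(world([[-r*np.cos(a),r*np.sin(a),h] for r,h in ((.185,.1315),(.1,.179))],Q0),p).round(0).tolist())
```

```text
(-0.09, False) 11.68 [0.5257 0.0616 0.1133] [-0.1 -0.3 -9.9]
(-0.18, False) 12.11 [0.5298 0.0452 0.1135] [-1.4 -1.1 -8.6]
(-0.27, False) 12.53 [0.5353 0.0292 0.1135] [ -2.7  -1.8 -10.5]
(-0.36, False) 12.96 [0.5421 0.0139 0.1136] [ -1.2  -1.4 -10.1]
[([312.9, 296.6], 0.81)]
[([361.8, 124.6], 0.92)]
-0.24 [[266.0, 283.0], [340.0, 123.0]]
-0.28 [[283.0, 286.0], [347.0, 123.0]]
-0.32 [[302.0, 290.0], [355.0, 124.0]]
-0.36 [[322.0, 293.0], [363.0, 124.0]]
-0.4 [[342.0, 295.0], [370.0, 124.0]]
```

View pics/w3.png

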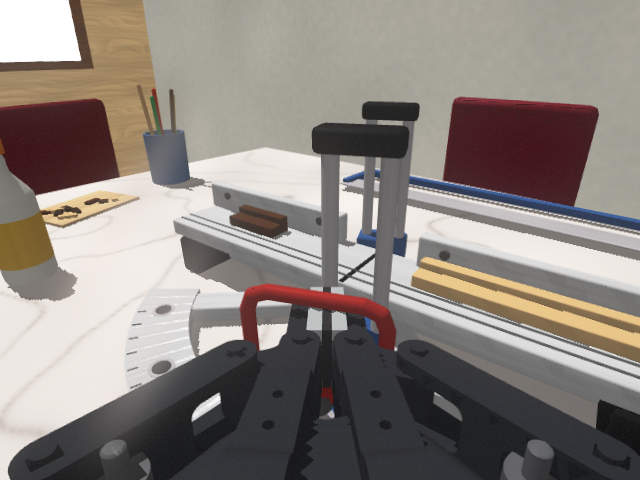

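Run:
```python
from h import *
def st(m): print(m,round(env.current_clock(),2),np.round(env.current_position(),4),np.round(env.current_contact_force(),1))
PS,T=40,8
P,e=pose(Q0,-.398,PS,T,180,.018,-.002); print(env.movel(P,e,v=.04,until_force=25)); st('at'); env.wait(.3)
for dz in (-.008,-.014,-.023):
    P,e=pose(Q0,-.398,PS,T,180,.018,dz); env.movel(P,e,v=.03); st(dz)
p=imaging.camera_params('wrist'); cv2.imwrite('pics/w4.png',imaging.snapshot('wrist'))
for l in ('ring_top','front_guide_top'):print([(np.round(np.array(d['centre'])*[640,480],1).tolist(),round(d['confidence'],2)) for d in imaging.landmark_of(l,'wrist')[:3]])
for a in (-.37,-.393,-.41):
    print(a,proj(world([[-r*np.cos(a),r*np.sin(a),h] for r,h in ((.185,.118),(.185,.128),(.1,.179))],Q0),p).round(0).tolist())
```

```text
False
at 13.43 [0.545  0.0083 0.1135] [-0.7 -1.5 -9.7]
-0.008 14.08 [0.5448 0.0086 0.1074] [ 0.7 -1.8 -8.6]
-0.014 14.43 [0.5448 0.0087 0.1015] [-0.8 -1.  -6.2]
-0.023 14.88 [0.5449 0.0087 0.0927] [ 0.3 -0.7  1. ]
[([316.4, 279.7], 0.8), ([146.4, 339.9], 0.6)]
[([356.2, 81.1], 0.68), ([525.2, 280.0], 0.31)]
-0.37 [[310.0, 273.0], [310.0, 248.0], [354.0, 80.0]]
-0.393 [[322.0, 275.0], [322.0, 249.0], [359.0, 80.0]]
-0.41 [[331.0, 276.0], [331.0, 250.0], [362.0, 80.0]]
```

View pics/w4.png

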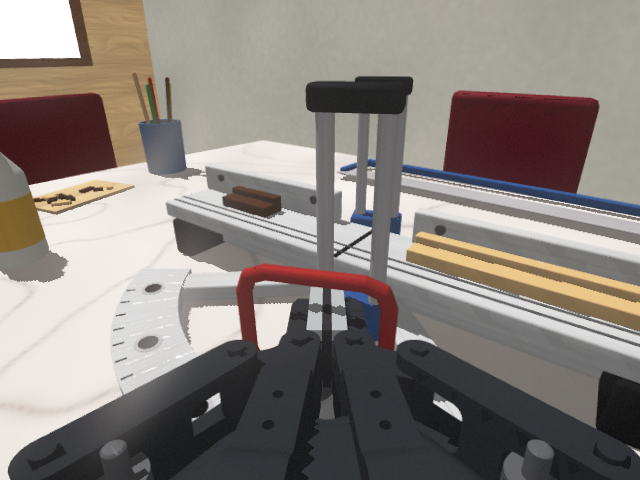

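Run:
```python
from h import *
def st(m): print(m,round(env.current_clock(),2),np.round(env.current_position(),4),np.round(env.current_contact_force(),1))
P,e=pose(Q0,-.398,40,8,180,-.09,-.023); print(env.movel(P,e,v=.08,until_force=8)); st('out')
ims=[]
for c in ('wrist','scene','side'):
    p=imaging.camera_params(c); im=imaging.snapshot(c); cv2.imwrite(f'pics/{c}9.png',im); print(c)
    for l in ('ring_top','front_guide_top','pale_strip_mid','walnut_offcut_mid','green_bin_mid','glue_bottle_mid'): print(l,[(np.round(np.array(d['centre'])*[640,480],1).tolist(),round(d['confidence'],2)) for d in imaging.landmark_of(l,c)[:2]])
    for a in (-.37,-.393,-.41): print(a,proj(world([[-r*np.cos(a),r*np.sin(a),h] for r,h in ((.185,.118),(.185,.128),(.1,.179))],Q0),p).round(0).tolist())
```

```text
False
out 16.53 [ 0.4629 -0.0598  0.1075] [-0.4 -0.2 -0.3]
wrist
ring_top [([319.2, 209.2], 0.59)]
front_guide_top [([349.5, 98.7], 0.79), ([363.1, 179.9], 0.41)]
pale_strip_mid [([617.8, 262.7], 0.93), ([470.9, 232.1], 0.69)]
walnut_offcut_mid [([265.8, 180.4], 0.62)]
green_bin_mid [([201.2, 278.4], 0.16)]
glue_bottle_mid [([65.0, 175.4], 0.8)]
-0.37 [[318.0, 208.0], [318.0, 193.0], [345.0, 96.0]]
-0.393 [[325.0, 209.0], [325.0, 194.0], [348.0, 96.0]]
-0.41 [[330.0, 209.0], [330.0, 194.0], [350.0, 96.0]]
scene
ring_top [([307.7, 225.2], 0.76)]
front_guide_top [([339.6, 228.8], 0.71), ([366.8, 232.8], 0.6)]
pale_strip_mid [([267.8, 210.8], 0.89), ([309.3, 298.6], 0.76)]
walnut_offcut_mid [([418.6, 265.3], 0.47)]
green_bin_mid [([199.3, 277.6], 0.9)]
glue_bottle_mid [([464.0, 195.2], 0.86)]
-0.37 [[311.0, 223.0], [311.0, 220.0], [339.0, 226.0]]
-0.393 [[310.0, 224.0], [310.0, 221.0], [338.0, 227.0]]
-0.41 [[309.0, 225.0], [309.0, 222.0], [338.0, 227.0]]
side
ring_top [([348.7, 260.2], 0.53), ([232.5, 316.0], 0.49)]
front_guide_top [([305.5, 236.2], 0.94)]
pale_strip_mid [([293.8, 243.5], 0.8), ([268.9, 213.8], 0.63)]
walnut_offcut_mid [([231.2, 314.8], 0.65), ([295.5, 245.1], 0.4)]
green_bin_mid [([385.7, 217.9], 0.67)]
glue_bottle_mid [([239.4, 431.1], 0.74)]
-0.37 [[346.0, 262.0], [346.0, 258.0], [305.0, 237.0]]
-0.393 [[346.0, 260.0], [346.0, 257.0], [305.0, 236.0]]
-0.41 [[346.0, 259.0], [346.0, 256.0], [305.0, 236.0]]
```

View pics/wrist9.png

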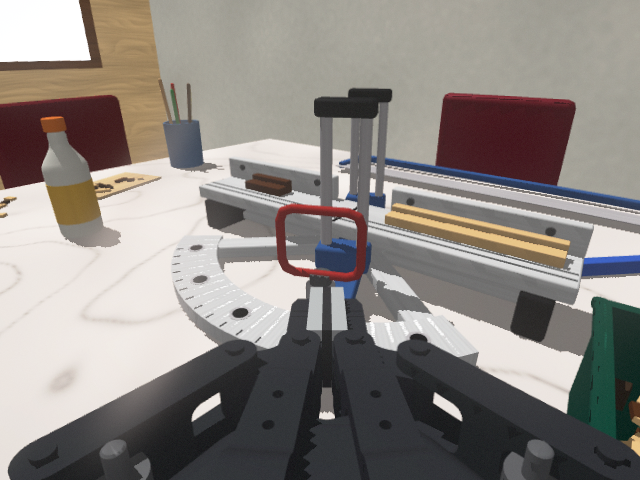

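The ring's top bar is centred near (322,210), which matches the home height and about -0.385 rad; a raised pin would show near row 194. The middle hole is free at (240,313), and the strip, offcut, bin and bottle are in their starting places. I'm handing in.

```bash
python3 -c "
from bench import env
print(env.current_contact_force(), env.sign_off(), env.current_clock())"
```

```text
the job is handed in; nothing more can be done
the job is handed in; nothing more can be done
```

The saw is set one hole to the right (base -y side), where the pale strip lies. I handed the job in at about 17 s of the 42 s allowed; no verdict is reported.

**What I did:** I put the shut fingertips through the pull ring from the front and lifted the pin about 13.5 mm with the arm square. I then swung the arm along its arc, lowered the pin over the hole and backed the fingers out. The ring was only hooked, never gripped.

**Checks that agreed:**
- **Lift:** the downward load was 9.4 N and the picture matched a lift of about 13 mm.
- **Swing and drop:** the ring's top bar sits at its home height in the last wrist picture, and the middle hole is empty. While lowering, the load fell to 6.2 N, the spring's force at home.
- **Other things:** in the last camera readings, the strip, offcut, bin and bottle were within about 5 pixels of their first positions. That is detector noise.
- **Release:** the tool force was about 0.5 N after backing out.

**Where they disagreed:** my own reading of the wrist pictures gave about -0.385 rad, against the nominal -0.393. The networks' points ranged from about -0.37 to -0.41. That is within the camera error and about the pin's play, so I did not nudge it further.

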